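# Crown the birdhouse with the large acorn finial

### The job

Stand the larger of the two copper acorn finials upright, point up, in the middle of the flat top of the birdhouse's front roof post, the one above the gable with the entrance hole and red perch. Set it down on the post rather than dropping it, and leave the small finial and the birdhouse on its turntable where they are.

Things in the scene. Friction and masses are not known exactly. Their poses are not given: they have to be found in the camera images.
- large_acorn_center (a point): the large acorn finial: copper, 66 mm tall, standing loose on the bench on a flat round foot 34 mm across, about 0.15 kg. Above a waist comes a straight cylindrical cup 44 mm across, from 17 to 38 mm above the underside, then a nut that tapers to the point on top. This point is its centre, on its axis, 33 mm above the underside; z points up through the tip.
- small_acorn_center (a point): the small acorn finial, a bystander: same copper and shape, 45 mm tall, 30 mm across, foot 23 mm across. This point is its centre on its axis, 22 mm above its underside; z points up.
- front_post (a point): centre of the flat top (38 by 38 mm) of the white front post on the birdhouse's ridge, 210 mm above the bench. The birdhouse (white walls, brown gable roof 140 by 132 mm, ridge 185 mm up) is screwed to a stiff-turning round birch turntable 230 mm across, whose axis lies 45 mm to -x of this point. x points along the ridge outward over the gable with the dark hole and red 49 mm perch; z is up.
- rear_post (a point): centre of the flat top of the identical white rear post, at the other end of the ridge, 90 mm from the front one and equally high; it stays empty. Axes as for the front post.
Things that resemble listed ones, but are neither listed nor needed, are in the scene too. What is shaped like the part that bears front_post but purple is not meant.

How it is judged:
By the outcome, as a careful person would: the job done as asked, in the order asked, and still so for the second after the job is handed in, with the robot touching nothing.
It also fails if it takes over 38 s, if anything falls off the work surface, if the arm or the gripper's body presses on something with over 40 N, if the wrist force passes 120 N, or if a joint passes its speed limit or range.

### The arm

A 7-joint arm with a two-finger parallel gripper is mounted at the origin on the work surface. World frame = base frame: x ahead of the robot, y to its left, z up, the work surface at z = 0. Lengths are in m, angles in rad, forces in N, time in s.
With the tool pointing down it reaches from about 0.425 to 0.975 m from the base axis. Payload 16.7 kg.
Tool frame: the origin (TCP) lies midway between the tips of the shut fingers; the grasp point (between the pads) lies 19 mm behind it; z points along the fingers, y is the line along which they close (so a half turn about z gives the same grasp; the last joint's range is limited). The gripper opens to 85 mm and grips with 20 to 120 N. Pads are 22 mm wide; open, the fingers measure 114 mm over their backs; the gripper's body (76 mm by 85 mm) begins 54 mm behind the grasp point. The pads swing forward as they close: fully open they stand 13 mm farther back than shut.
Start: joints at [-0.149, 0.426, 0.074, 1.606, -0.034, 1.111, -0.067], TCP at [0.675, -0, 0.231] pointing down, gripper open.
Joint ranges: [-2.85, 2.85], [-0.5, 2.14], [-1.23, 1.37], [0.21, 2.46], [-1.02, 4.16], [0.16, 2.05], [-2.73, 2.73]. Speed limits (rad/s): [1.89, 1.89, 2.39, 2.39, 3.01, 3.01, 3.01].

### API

Orientations are given as a unit quaternion [w, x, y, z].
In Python, from plant import read_state, grab_frame, workorder gives the robot as it stands.
- The arm moves only by the tool jog_arm, never from a script. Its argument "moves" is a list of rows, each a list of 5 numbers: the opening, from 0 (shut) to 1 (fully open), then the shift along the tool's x, y, z scaled (see below), then the turn about the tool's z scaled (see below). A call has 1 to 20 rows; each row shifts and turns the commanded pose from where the row before left it, along the tool's axes as they then stand; what a row does not reach is not made up. The controller multiplies each number of a shift by 75 cm and each number of a turn by 4 degrees. A row lasts 1/10 s, in which the tool goes at most 50 mm and 8.59 degrees, less where a joint would pass 70% of its speed; a pose out of reach is approached as far as the arm can. A call with a number of a shift or a turn outside -1 to 1 is refused whole. A call with a gripper value outside its range is refused whole. The fingers move at their own pace and stop on an object; "grip_force" is the grip in N (left out, the last holds). Time passes only in rows, so rows that do not move let the fingers close. It gives the time, the measured TCP pose, the force, the opening and the grip force at its end, in the units of the state.
- read_state(): the state, without advancing time (a new reading comes with each control period).
- grab_frame(name): name is "scene" or "side" or "wrist"; returns a dict with "image" (480x640x3 uint8, blue, green, red), "vfov" (degrees; the focal length in pixels is half the picture's height over the tangent of half this angle, whatever the lens; pixels are square), "cx", "cy" (the principal point, pixels), "camera_from_world" (4x4, takes a point from world to camera coordinates). Camera axes: x right, y down, z forward; pixel columns grow to the right and rows downward; lengths in m; the calibration is good to about 2 mm. A picture is of the moment at which its call begins. There is no depth.
- workorder.close_job(): hands the job in; it is judged then, once.
The state is a dict: "t": time; "joint_positions": joint angles; "qvel": joint speeds; "effort": joint torques, N m; "eef_pos": TCP position; "ee_rot": TCP orientation; "force": force on the tool from outside, world axes, zero at the start; "torque": the same for the moment, N m; "opening": opening from 0.0 (shut) to 1.0 (fully open); "grip_force": force on a finger pad.
Only numpy, scipy, OpenCV 4.12 (cv2) and the standard library are available. Lean on these libraries where they do the work, as an engineer would, in place of code of your own. Each camera call takes 0.05 s, during which the arm holds its last target. There are 200 camera calls.

## Working session

There is one attempt and no reset: what is moved stays moved. The work goes in short steps, Python scripts to look and compute and a tool call to move; the robot and the scene stay as the last step left them, time stands still between calls to the robot, and variables do not carry over. Pictures are saved under pics/ and viewed, at most 10 in all, crops included, and the job is handed in when it is done.

Besides the shell and the picture viewer there is one more tool, called as name(argument=value, ...) on one line, values as JSON. jog_arm: Moves the arm, as the interface text tells. Shifts and turns lie within -1 to 1; 1 stands for 75 cm of shift or 4 degrees of turn. Its arguments: {"type":"object","properties":{"moves":{"type":"array","items":{"type":"array","items":{"type":"number","minimum":-1,"maximum":1}}},"grip_force":{"type":"number"}},"required":["moves"]}

```bash
mkdir -p pics; cat > h.py <<'E'
import numpy as np, cv2, json
from plant import read_state, grab_frame, workorder
def K(f):
    fl=240/np.tan(np.radians(f["vfov"])/2); return np.array([[fl,0,f["cx"]],[0,fl,f["cy"]],[0,0,1]])
def shot(n,tag):
    f=grab_frame(n); cv2.imwrite(f"pics/{tag}.png",f["image"])
    json.dump(dict(K=K(f).tolist(),T=np.array(f["camera_from_world"]).tolist()),open(f"pics/{tag}.json","w")); return f
def cal(tag):
    d=json.load(open(f"pics/{tag}.json")); return np.array(d["K"]),np.array(d["T"])
def onplane(tag,uv,z):
    k,T=cal(tag); R,t=T[:3,:3],T[:3,3]; c=-R.T@t; d=R.T@np.linalg.inv(k)@[*uv,1]; return c+d*(z-c[2])/d[2]
def proj(tag,p):
    k,T=cal(tag); q=k@(T[:3,:3]@np.array(p)+T[:3,3]); return q[:2]/q[2]
def tri(obs):
    A=[]
    for tag,uv in obs:
        k,T=cal(tag); P=k@T[:3]; A+= [uv[0]*P[2]-P[0],uv[1]*P[2]-P[1]]
    v=np.linalg.svd(np.array(A))[2][-1]; return v[:3]/v[3]
E
python3 - <<'E'
from h import *
for n in("scene","side","wrist"):
    f=shot(n,n+"0"); T=np.array(f["camera_from_world"]); print(n,f["vfov"],-T[:3,:3].T@T[:3,3],T[2,:3])
print(read_state())
a=[cv2.imread(f"pics/{n}0.png") for n in("scene","side","wrist")]
E
```

```text
scene 48.605481381734805 [ 1.00641266 -1.04899171  0.8884084 ] [-0.42003741  0.72357823 -0.54772541]
side 52.1931943738397 [ 0.23595055 -0.94980017  0.71148086] [ 0.16058314  0.84467956 -0.51061678]
wrist 68.00190925807007 [0.67425181 0.06648286 0.37164097] [-0.00182678 -0.26758758 -0.96353181]
{'t': 0.15, 'joint_positions': array([-0.14951744,  0.42662386,  0.07383984,  1.60645918, -0.03410278,
        1.11078405, -0.06711912]), 'qvel': array([-0.00033125, -0.00023295, -0.00025281, -0.00231465,  0.0002583 ,
       -0.00107257,  0.00088645]), 'effort': array([ 3.53649346e-03, -9.50319314e+01,  3.76378521e+00, -4.63760948e+01,
        1.94719800e-02,  7.75260734e-03, -7.80283835e-05]), 'eef_pos': array([6.74684983e-01, 4.94424625e-07, 2.30747634e-01]), 'ee_rot': array([-3.37734730e-04,  7.07113764e-01,  7.07099616e-01, -3.79382684e-04]), 'force': array([ 0.97377621, -0.06191674,  0.10456447]), 'torque': array([ 2.36640544e-02, -1.55113379e-02,  5.59248526e-06]), 'grip_force': 0.0, 'opening': 1.0002125133327537}
```

View pics/scene0.png

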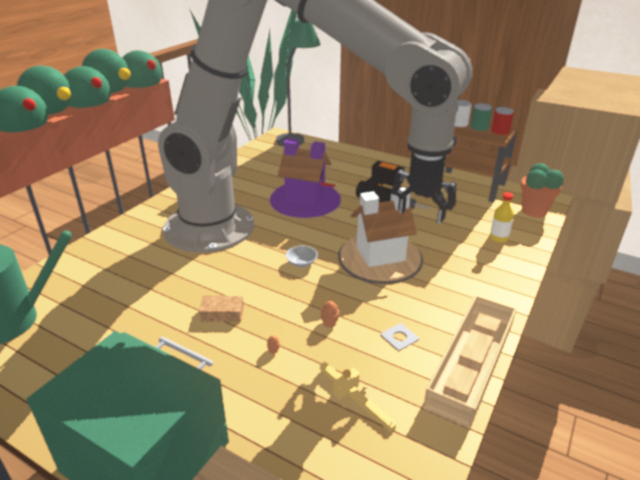

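View pics/side0.png

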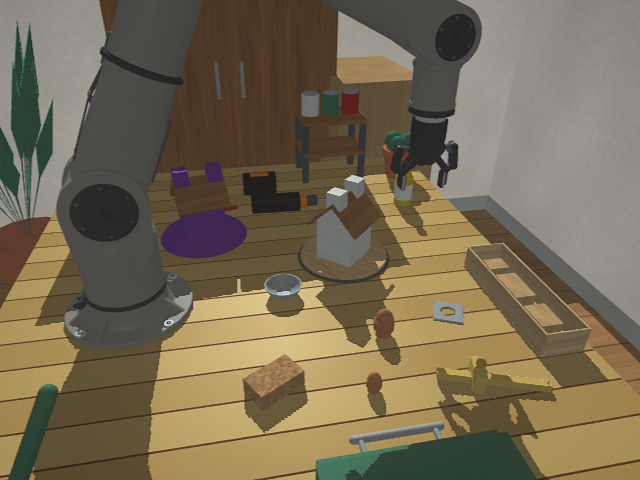

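Scene picture: large acorn at (330,314), small one at (273,344). The white birdhouse is at (385,235), and the purple one at (305,175) is a decoy. In the side picture: large acorn (384,324), small (374,383), white house (345,225). The white house's hole and perch aren't visible yet, so I'll enlarge.

```bash
python3 - <<'E'
from h import *
a=cv2.imread("pics/scene0.png")[180:330,300:430]; b=cv2.imread("pics/side0.png")[165:345,290:420]
a=cv2.resize(a,None,fx=3,fy=3,interpolation=2); b=cv2.resize(b,None,fx=3,fy=3,interpolation=2)
o=np.zeros((540,780,3),np.uint8); o[:450,:390]=a; o[:,390:]=b; cv2.imwrite("pics/c1.png",o)
E
```

```text
(no output)
```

View pics/c1.png

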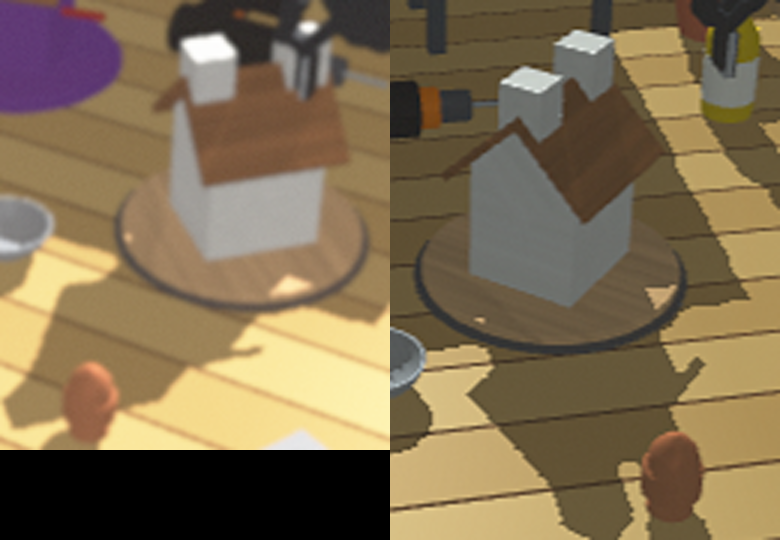

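View pics/wrist0.png

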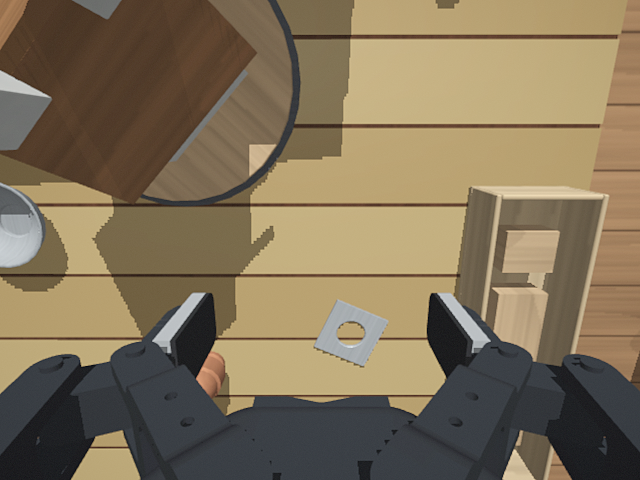

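In the enlarged crop, the near (-x) gable of the white house is plain, with no hole or perch. The perch's shadow sticks out on the +x side. So the far post, side (355,179), is the front one, and the near post, side (337,193), is the rear. The large acorn is at side (384,324), clearly bigger than the one at (374,383). I'll compute positions now.

```bash
python3 - <<'E'
from h import *
F=onplane("side0",(354.6,178.5),.21);N=onplane("side0",(336.8,192.4),.21);N2=onplane("scene0",(369.2,195.8),.21)
print("far",F,"near",N,N2,"d",np.linalg.norm(F-N),np.degrees(np.arctan2(*(F-N)[1::-1])))
print("far from scene px",proj("scene0",F),"hole dir")
for tag,tip in(("side0",(384.3,309)),("scene0",(329.7,301))): print("tip",onplane(tag,tip,.066))
# copper blobs
for tag in("side0","scene0"):
    im=cv2.imread(f"pics/{tag}.png"); h=cv2.cvtColor(im,cv2.COLOR_BGR2HSV)
    m=((h[...,0]<12)&(h[...,1]>115)&(h[...,2]>70)).astype(np.uint8)
    n,l,s,c=cv2.connectedComponentsWithStats(m)
    for i in range(1,n):
        if s[i,4]>60 and 300-60<c[i,0]<420 and 270<c[i,1]<400: print(tag,s[i],c[i],onplane(tag,c[i],.034),onplane(tag,c[i],.023))
E
```

```text
far [0.56417054 0.15661804 0.21      ] near [0.50045377 0.08461925 0.21      ] [0.50596009 0.08191565 0.21      ] d 0.09614391330574579 48.49213267098165
far from scene px [400.8128826  189.51418223] hole dir
tip [ 0.54078257 -0.18929044  0.066     ]
tip [ 0.54260389 -0.19305261  0.066     ]
scene0 [322 302  17  25 297] [329.63636364 313.55892256] [ 0.54699911 -0.20029196  0.034     ] [ 0.54108443 -0.18936546  0.023     ]
scene0 [269 337  10  16 122] [273.06557377 344.1557377 ] [ 0.48757207 -0.35352057  0.034     ] [ 0.48089231 -0.3445668   0.023     ]
```

jog_arm(moves=[[1,-0.026,-0.0176,0.004,0],[1,-0.026,-0.0176,0.004,0],[1,-0.026,-0.0176,0.004,0],[1,-0.026,-0.0176,0.004,0],[1,-0.026,-0.0176,0.004,0],[1,-0.026,-0.0176,0.004,0],[1,-0.026,-0.0176,0.004,0],[1,-0.026,-0.0176,0.004,0],[1,-0.026,-0.0176,0.004,0],[1,-0.026,-0.0176,0.004,0],[1,0,0,0,0],[1,0,0,0,0]])

```text
t: 1.35
eef_pos: [0.5428, -0.1952, 0.2012]
ee_rot: [-0.0, 0.707, 0.707, -0.0]
force: [0.3, 0.3, 1.1]
opening: 0.999
grip_force: 0.0
```

```bash
python3 - <<'E'
from h import *
shot("wrist","w1");shot("scene","scene1"); s=read_state(); print(s["t"],s["eef_pos"],s["ee_rot"])
w=cv2.imread("pics/w1.png"); c=cv2.resize(cv2.imread("pics/scene1.png")[170:290,340:430],None,fx=3.5,fy=3.5,interpolation=2)
o=np.zeros((480,800,3),np.uint8); o[:,:485]=w[:,78:563]; o[:420,485:]=c; cv2.imwrite("pics/c2.png",o)
print("acorn pred tip",proj("w1",[.5425,-.193,.066]),"ctr base",proj("w1",[.5425,-.193,0]))
E
```

```text
1.45 [ 0.54339043 -0.19429715  0.20128684] [-7.26498947e-05  7.06837683e-01  7.07375762e-01  1.27097654e-04]
acorn pred tip [321.58389196 222.16545133] ctr base [321.51224793 206.81871269]
```

View pics/c2.png

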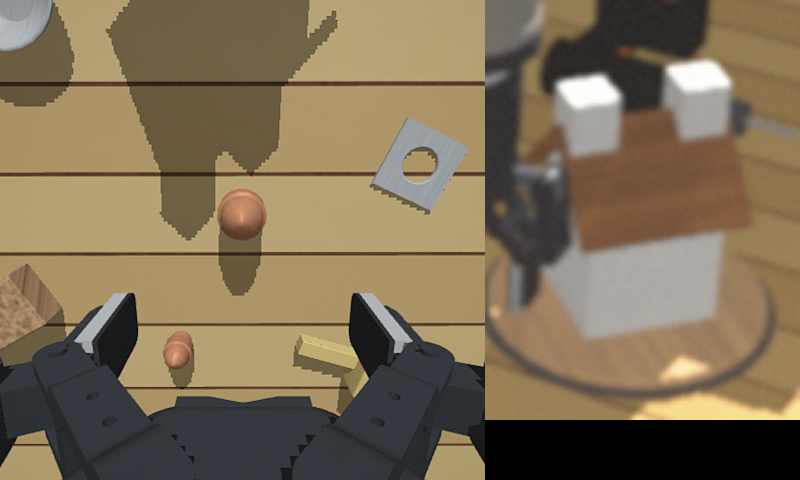

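Wrist picture: the large acorn is at column 320, rows 190–241, as predicted. The small acorn is at (256,350). The scene inset shows both post tops, with the front one at (400.9,190.6), which agrees with the side-view position. Next I'll refine both.

```bash
python3 - <<'E'
from h import *
h=cv2.cvtColor(cv2.imread("pics/w1.png"),cv2.COLOR_BGR2HSV)
m=((h[...,0]<14)&(h[...,1]>110)&(h[...,2]>60)).astype(np.uint8)
n,l,s,c=cv2.connectedComponentsWithStats(m)
for i in range(1,n):
    if s[i,4]>300: print(s[i],c[i])
a=np.linspace(0,2*np.pi,60)
P=lambda x,y:np.array([proj("w1",[x+r*np.cos(t),y+r*np.sin(t),z]) for z,r in((0,.017),(.017,.022),(.038,.022),(.066,.001)) for t in a])
for y in(-.197,-.193,-.189):
    q=P(.5425,y); print(y,q.min(0),q.max(0))
print("post",tri([("side0",(354.6,178.5)),("scene1",(400.7,190.5))]),onplane("scene1",(400.7,190.5),.21),onplane("scene1",(369.2,194.8),.21))
E
```

```text
[362  82 276   4 833] [498.87034814  83.03481393]
[  0 173 239   3 717] [119. 174.]
[330 172 124   4 317] [396.2807571  173.18611987]
[ 296  189   48   51 1943] [319.39166238 214.37210499]
[  0 253 297   2 594] [148.  253.5]
[339 252 262   3 732] [467.57650273 253.07377049]
[216 323 211   3 301] [338.55813953 323.72757475]
[241 331  30  38 840] [256.01904762 349.74761905]
-0.197 [296.43121852 190.87425647] [346.69637769 243.46220165]
-0.193 [296.33674053 186.49810464] [346.77520509 239.14658929]
-0.189 [296.24160855 182.0930311 ] [346.85457768 234.80168819]
post [0.56438398 0.15591862 0.20876301] [0.56608426 0.15128594 0.21      ] [0.50359583 0.08685006 0.21      ]
```

jog_arm(moves=[[1,0,-0.0027,0.03,0],[1,0,0,0.03,0],[1,0,0,0.03,0],[1,0,0,0.03,0],[1,0,0,0.03,0],[1,0,0,0.03,0],[1,0,0,0.03,0],[1,0,0,0.03,0],[1,0,0,0.0107,0],[1,0,0,0.0107,0],[1,0,0,0,0],[0.6,0,0,0,0],[0,0,0,0,0],[0,0,0,0,0],[0,0,0,0,0],[0,0,0,0,0],[0,0,0,0,0],[0,0,0,0,0]], grip_force=40)

```text
t: 3.25
eef_pos: [0.5415, -0.1951, 0.0062]
ee_rot: [0.0, 0.707, 0.707, 0.0]
force: [-2.0, 1.3, 9.1]
opening: 0.502
grip_force: 39.5
```

jog_arm(moves=[[0,0,0,-0.01,0],[0,0,0,-0.022,0],[0,0,0,-0.032,0],[0,0,0,-0.032,0],[0,0,0,-0.032,0],[0,0,0,-0.032,0],[0,0,0,-0.032,0],[0,0,0,-0.032,0],[0,0,0,-0.032,0],[0,0,0,-0.032,0],[0,0,0,-0.032,0],[0,0,0,-0.032,0],[0,0,0,-0.012,0],[0,0,0,0,0],[0,0,0,0,0]])

```text
t: 4.75
eef_pos: [0.5405, -0.1949, 0.2774]
ee_rot: [-0.0, 0.707, 0.707, -0.0]
force: [-0.0, 0.3, -1.8]
opening: 0.506
grip_force: 41.0
```

```bash
python3 - <<'E'
from h import *
s=read_state(); print(s["t"],s["eef_pos"],s["opening"],s["grip_force"],s["force"])
shot("side","side2");shot("scene","scene2")
p=s["eef_pos"]; o=np.zeros((500,800,3),np.uint8)
for i,t in enumerate(("side2","scene2")):
    u,v=proj(t,p).astype(int); print(t,u,v); c=cv2.imread(f"pics/{t}.png")[max(v-70,0):v+55,u-50:u+50]; c=cv2.resize(c,None,fx=4,fy=4,interpolation=2); o[:c.shape[0],i*400:i*400+400]=c
cv2.imwrite("pics/c3.png",o)
E
```

```text
4.75 [ 0.5404923  -0.19487834  0.27738702] 0.5063305560768758 40.96270713955164 [-0.03934187  0.31277199 -1.75588669]
side2 394 221
scene2 329 225
```

View pics/c3.png

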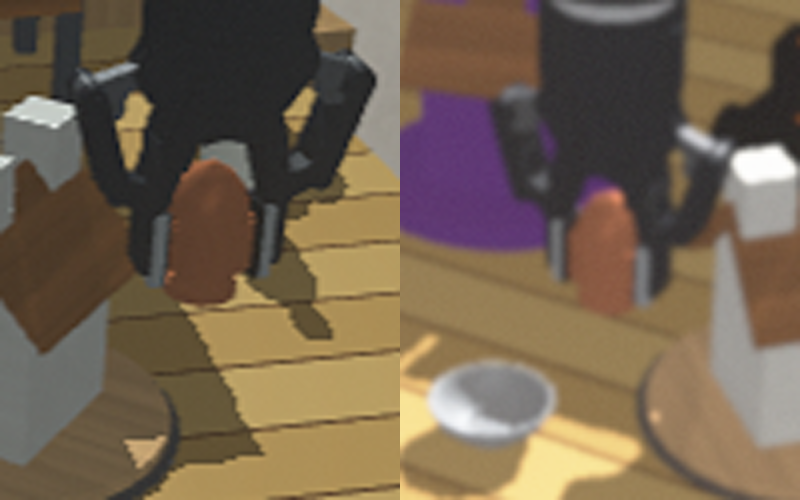

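The acorn is held upright with its foot free below the pads. I'll move towards the post and check with the wrist camera on the way.

jog_arm(moves=[[0,0.0327,0.0033,0,0],[0,0.0327,0.0033,0,0],[0,0.0327,0.0033,0,0],[0,0.0327,0.0033,0,0],[0,0.0327,0.0033,0,0],[0,0.0327,0.0033,0,0],[0,0.0327,0.0033,0,0],[0,0.0327,0.0033,0,0],[0,0.0327,0.0033,0,0],[0,0.0327,0.0033,0,0],[0,0,0,0,0],[0,0,0,0,0]])

```text
t: 6.05
eef_pos: [0.5653, 0.0504, 0.2772]
ee_rot: [-0.0, 0.707, 0.707, -0.001]
force: [0.4, -0.0, -1.8]
opening: 0.503
grip_force: 40.9
```

```bash
python3 - <<'E'
from h import *
s=read_state(); print(s["t"],s["eef_pos"],s["opening"],s["grip_force"],s["force"])
shot("wrist","w3");shot("side","side3")
print(proj("w3",[.565,.1545,.21]),proj("w3",[.5045,.085,.21]))
E
```

```text
6.05 [0.5653198  0.05039269 0.2772401 ] 0.5031803082391995 40.91483012161916 [ 0.40026818 -0.01977307 -1.84190465]
[321.83571987  65.47535058] [218.91802793 194.65999827]
```

View pics/w3.png

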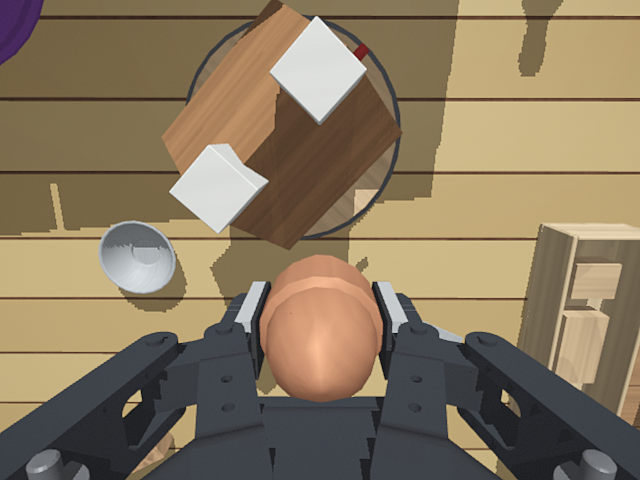

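The wrist picture shows the red perch at (362,50) beside the far post, which confirms that post is the front one. Its top has corners (319,15), (366,72), (319,124) and (270,70), so its centre is about (318.5,70). The acorn is held straight, with its tip at about (320,372).

```bash
python3 - <<'E'
from h import *
C=[onplane("w3",c,.21) for c in((319,15),(366,72),(319,124),(270,70))]
print(np.round(C,4),np.mean(C,0),[np.linalg.norm(C[i]-C[i-1]) for i in range(4)])
p=read_state()["eef_pos"]; print(p,[onplane("w3",(320,v),p[2]+.060) for v in(365,372)])
a=np.linspace(0,6.28,90)
q=np.array([proj("w3",[p[0]+.022*np.cos(t),p[1]+.022*np.sin(t),p[2]+.032]) for t in a]);print("cup rim top px",q.min(0),q.max(0))
E
```

```text
[[0.5635 0.1784 0.21  ]
 [0.5888 0.1513 0.21  ]
 [0.5634 0.1246 0.21  ]
 [0.5371 0.1523 0.21  ]] [0.56321358 0.15164672 0.21      ] [np.float64(0.03711437696563839), np.float64(0.037048738133445974), np.float64(0.03676851541097426), np.float64(0.03816655023201804)]
[0.56547582 0.04925337 0.27766837] [array([0.56452527, 0.05994579, 0.33766837]), array([0.56452331, 0.05782633, 0.33766837])]
cup rim top px [259.32275134 282.76866522] [387.04991004 395.87089208]
```

```bash
python3 - <<'E'
from h import *
p=np.array([.5655,.0498,.2774]); a=np.linspace(0,6.28,90)
for dy in(0,.003,.006,.009):
  print(dy,[np.round(np.array([proj("w3",[p[0]+r*np.cos(t),p[1]+dy+r*np.sin(t),p[2]-.006+z]) for t in a])[:,1].min(),1) for z,r in((0,.017),(.017,.022),(.038,.022))],proj("w3",[p[0],p[1]+dy,p[2]+.06]))
h=cv2.imread("pics/w3.png").astype(int)
for v in range(246,300,3): print(v,h[v,322],end=' ')
# side view check
s=cv2.cvtColor(cv2.imread("pics/side3.png"),cv2.COLOR_BGR2HSV); u,v=proj("side3",p).astype(int)
m=((s[...,0]<14)&(s[...,1]>110)&(s[...,2]>50)).astype(np.uint8)
print(u,v); rr=m[v-60:v+20,u-25:u+25]
for r in range(0,80,3): 
  x=np.flatnonzero(rr[r]); print(v-60+r,(x.min()+u-25,x.max()+u-25) if len(x) else '',end=' ')
print("side tip/base pred",proj("side3",p+[0,0,.06]),proj("side3",p-[0,0,.006]))
E
```

```text
0 [np.float64(257.9), np.float64(259.9), np.float64(280.9)] [323.65861458 397.05931531]
0.003 [np.float64(251.3), np.float64(252.4), np.float64(272.3)] [323.67912252 387.58940558]
0.006 [np.float64(244.7), np.float64(245.0), np.float64(263.7)] [323.6999803  377.95795489]
0.009 [np.float64(238.0), np.float64(237.4), np.float64(254.9)] [323.72119693 368.16079425]
246 [ 81 114 130] 249 [ 80 114 129] 252 [ 82 114 130] 255 [105 139 191] 258 [112 146 203] 261 [111 145 202] 264 [113 145 202] 267 [114 146 204] 270 [113 145 203] 273 [113 147 202] 276 [118 154 212] 279 [142 182 241] 282 [145 183 244] 285 [144 183 242] 288 [112 144 200] 291 [115 149 207] 294 [115 150 208] 297 [118 153 209] 368 169
109 (np.int64(343), np.int64(355)) 112 (np.int64(343), np.int64(355)) 115  118 (np.int64(346), np.int64(346)) 121 (np.int64(343), np.int64(343)) 124  127  130  133  136  139  142  145 (np.int64(343), np.int64(374)) 148 (np.int64(344), np.int64(376)) 151 (np.int64(363), np.int64(391)) 154 (np.int64(348), np.int64(392)) 157 (np.int64(363), np.int64(392)) 160 (np.int64(363), np.int64(392)) 163 (np.int64(362), np.int64(392)) 166 (np.int64(362), np.int64(392)) 169 (np.int64(362), np.int64(392)) 172 (np.int64(362), np.int64(392)) 175 (np.int64(387), np.int64(392)) 178 (np.int64(391), np.int64(392)) 181  184  187  side tip/base pred [370.72990807 144.56555526] [368.82978641 172.20085018]
```

jog_arm(moves=[[0,0.02,-0.002,0,0],[0,0.02,0,0,0],[0,0.02,0,0,0],[0,0.02,0,0,0],[0,0.02,0,0,0],[0,0.02,0,0,0],[0,0.014,0,0,0],[0,0,0,0.0155,0],[0,0,0,0.0155,0],[0,0,0,0.0155,0],[0,0,0,0.0155,0],[0,0,0,0,0],[0,0,0,0,0]])

```text
t: 7.45
eef_pos: [0.5642, 0.1504, 0.2315]
ee_rot: [-0.0, 0.707, 0.707, -0.0]
force: [-0.0, 0.5, -0.9]
opening: 0.503
grip_force: 40.9
```

```bash
python3 - <<'E'
from h import *
s=read_state(); print(s["t"],s["eef_pos"],s["opening"],s["grip_force"],s["force"])
shot("side","side4");shot("scene","scene4")
o=np.zeros((600,800,3),np.uint8)
for i,(t,u,v) in enumerate((("side4",355,178),("scene4",401,190))):
    c=cv2.imread(f"pics/{t}.png")[v-40:v+35,u-25:u+25]; o[:,i*400:i*400+400]=cv2.resize(c,(400,600),interpolation=2)
cv2.imwrite("pics/c4.png",o)
E
```

```text
7.45 [0.56420215 0.15040809 0.23151443] 0.5029663014778777 40.91218293498969 [-0.00334169  0.47142986 -0.86846122]
```

View pics/c4.png

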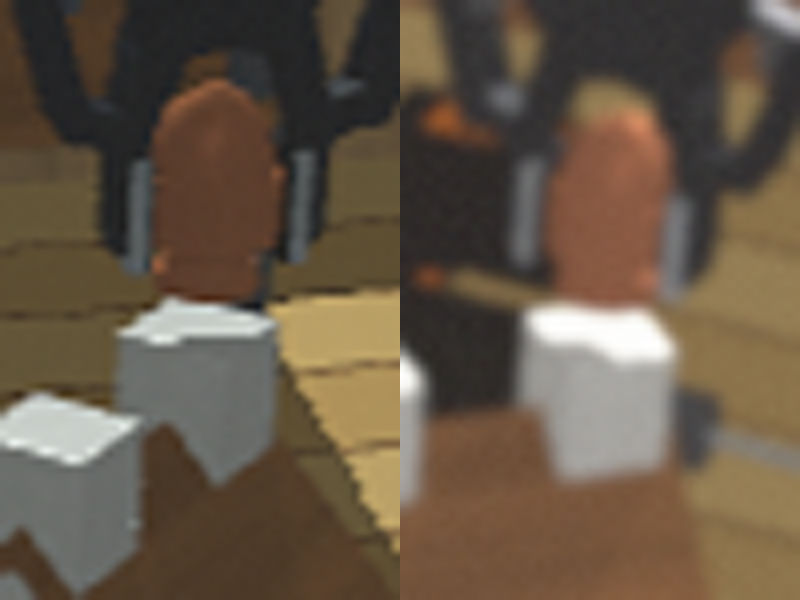

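```bash
python3 - <<'E'
from h import *
p=np.array([.5642,.1519,.2255])
for t,u,v in(("side4",355,178),("scene4",401,190)):
    f=lambda q:np.round((proj(t,q)-[u-25,v-40])*8+([400,0] if 'sc' in t else [0,0]),1)
    print(t,"foot",f(p),"cuptop",f(p+[0,0,.038]),"tip",f(p+[0,0,.066]))
    for w in([.5642,.1519,.21],[.5632,.1516,.21],[.565,.1545,.21]):
        w=np.array(w); d=np.radians(46.5); e=np.array([np.cos(d),np.sin(d),0])*.019;g=np.array([-e[1],e[0],0])
        print(w,f(w),[f(w+a*e+b*g).tolist() for a,b in((1,1),(1,-1),(-1,-1),(-1,1))])
# enlarged silhouettes: post top bright mask centre
E
```

```text
side4 foot [203.3 284.4] cuptop [209.4 170.3] tip [214.1  83.8]
[0.5642 0.1519 0.21  ] [200.8 329.9] [[176.6, 296.9], [282.1, 322.8], [226.0, 364.2], [118.9, 337.1]]
[0.5632 0.1516 0.21  ] [198.  330.5] [[173.8, 297.5], [279.3, 323.4], [223.2, 364.8], [116.1, 337.7]]
[0.565  0.1545 0.21  ] [201.1 326.5] [[176.9, 293.5], [282.2, 319.3], [226.2, 360.6], [119.3, 333.6]]
scene4 foot [597.1 280.8] cuptop [607.3 178. ] tip [614.9 100.3]
[0.5642 0.1519 0.21  ] [593.1 321.9] [[622.1, 289.0], [668.9, 340.5], [563.3, 355.7], [518.4, 303.6]]
[0.5632 0.1516 0.21  ] [590.  321.5] [[619.0, 288.6], [665.7, 340.1], [560.1, 355.4], [515.4, 303.2]]
[0.565  0.1545 0.21  ] [598.3 319.3] [[627.2, 286.5], [674.1, 337.9], [568.6, 353.0], [523.7, 301.0]]
```

Both views show the acorn above the post, about 2 mm towards +x and 1 mm towards -y of centre. I'll correct that and lower it to just above the post.

jog_arm(moves=[[0,0.0016,-0.0024,0,0],[0,0,0,0.004,0],[0,0,0,0.004,0],[0,0,0,0.004,0],[0,0,0,0.003,0],[0,0,0,0.0013,0],[0,0,0,0,0],[0,0,0,0,0]])

```text
t: 8.35
eef_pos: [0.5624, 0.152, 0.2196]
ee_rot: [-0.0, 0.707, 0.707, 0.0]
force: [-0.0, -0.3, -1.1]
opening: 0.502
grip_force: 40.9
```

jog_arm(moves=[[0,0,0,0.0013,0],[0,0,0,0.0013,0],[0,0,0,0,0]])

```text
t: 8.65
eef_pos: [0.5623, 0.1519, 0.2175]
ee_rot: [-0.0, 0.707, 0.707, -0.0]
force: [0.1, -0.0, -2.1]
opening: 0.502
grip_force: 40.9
```

jog_arm(moves=[[0,0,0,0.001,0],[0,0,0,0,0]])

```text
t: 8.85
eef_pos: [0.5624, 0.1519, 0.2168]
ee_rot: [-0.0, 0.707, 0.707, -0.0]
force: [0.9, -0.4, -1.1]
opening: 0.5
grip_force: 40.9
```

jog_arm(moves=[[0,0,0,0.001,0],[0,0,0,0,0]])

```text
t: 9.05
eef_pos: [0.5624, 0.152, 0.2162]
ee_rot: [0.0, 0.707, 0.707, 0.0]
force: [-1.4, -0.2, 1.3]
opening: 0.502
grip_force: 41.1
```

jog_arm(moves=[[0,0,0,0.0008,0],[0,0,0,0,0]])

```text
t: 9.25
eef_pos: [0.5625, 0.152, 0.2162]
ee_rot: [0.0, 0.707, 0.707, 0.0]
force: [-4.3, -2.1, 8.6]
opening: 0.503
grip_force: 41.9
```

Contact is made, with the measured height matching the expected 0.216. Opening slowly.

jog_arm(moves=[[0.49,0,0,0,0],[0.53,0,0,0,0],[0.57,0,0,0,0],[0.65,0,0,0,0],[0.8,0,0,0,0],[1,0,0,0,0],[1,0,0,0,0],[1,0,0,0,0],[1,0,0,0,0]], grip_force=20)

```text
t: 10.15
eef_pos: [0.5624, 0.1519, 0.2155]
ee_rot: [-0.0, 0.707, 0.707, -0.0]
force: [-0.2, -1.4, -0.1]
opening: 1.002
grip_force: 0.0
```

```bash
python3 - <<'E'
from h import *
shot("side","side5");shot("scene","scene5");s=read_state();print(s["eef_pos"],s["opening"])
o=np.zeros((600,800,3),np.uint8)
for i,(t,u,v) in enumerate((("side5",355,178),("scene5",401,190))):
    c=cv2.imread(f"pics/{t}.png")[v-40:v+35,u-25:u+25]; o[:,i*400:i*400+400]=cv2.resize(c,(400,600),interpolation=2)
cv2.imwrite("pics/c5.png",o)
E
```

```text
[0.56241623 0.15194998 0.21550382] 1.0008644227270038
```

View pics/c5.png

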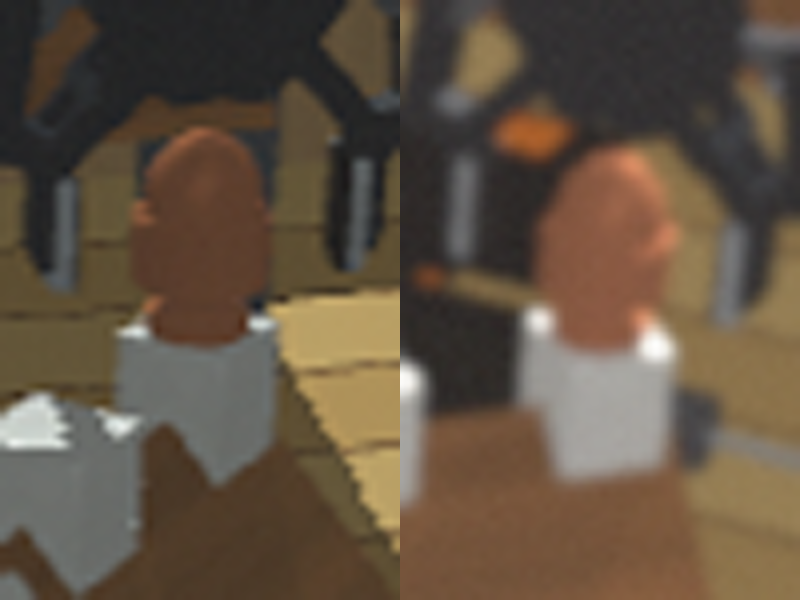

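The acorn stands upright on the front post: foot columns 148–248 against post 118–277 in the side view, and 553–650 against 522–676 in the scene view. Both are centred. Retreating upwards.

jog_arm(moves=[[1,0,0,-0.01,0],[1,0,0,-0.02,0],[1,0,0,-0.03,0],[1,0,0,-0.03,0],[1,0,0,-0.03,0],[1,0,0,-0.03,0],[1,0,0,-0.03,0],[1,0,0,0,0],[1,0,0,0,0],[1,0,0,0,0],[1,0,0,0,0]])

```text
t: 11.35
eef_pos: [0.5621, 0.1518, 0.3497]
ee_rot: [-0.0, 0.707, 0.707, -0.001]
force: [0.1, 0.0, -0.4]
opening: 1.003
grip_force: 0.0
```

```bash
python3 - <<'E'
from h import *
shot("side","side6")
cv2.imwrite("pics/c6.png",cv2.resize(cv2.imread("pics/side6.png")[120:420,250:450],(400,600),interpolation=2))
E
```

```text
(no output)
```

View pics/c6.png

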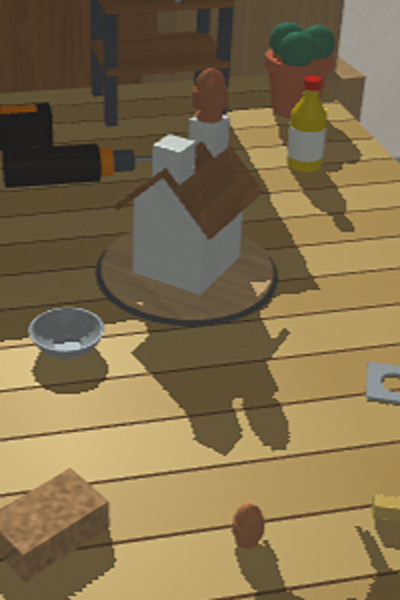

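The finial stands upright on the front post at crop (209,95). The small finial, at crop (248,525), and the house haven't moved.

```bash
python3 -c "
from plant import workorder; print(workorder.close_job())"
```

```text
the job is handed in; nothing more can be done
None
```

The large acorn finial is standing upright, point up, centred by eye from two camera views on the front roof post; the small finial and the birdhouse were left where they were, and the job was handed in with the robot clear at about 11 s.

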